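Close the electrode box and snap its four clips

ROBOT

A 6-joint arm with a two-finger parallel gripper is mounted at the origin on the work surface. World frame = base frame: x ahead of the robot, y to its left, z up, the work surface at z = 0. Lengths are in m, angles in degrees, forces in N, time in s.
With the tool pointing down it reaches from about 0.275 to 0.75 m from the base axis. Payload 10.2 kg.
Tool frame: the origin (TCP) lies between the finger pads; the fingertips stand 19 mm ahead of it and the grasp point (between the pads) is the TCP; z points along the fingers, y is the line along which they close (so a half turn about z gives the same grasp; the last joint's range is limited). The gripper opens to 88 mm and grips with 3 to 60 N. Pads are 18 mm wide; open, the fingers measure 123 mm over their backs; the gripper's body (75 mm by 187 mm) begins 45 mm behind the grasp point.
Start: joints at [51.142, 17.928, 85.812, -0, 76.261, -12.8], TCP at [0.231, 0.472, 0.258] pointing down, gripper open.
Joint ranges: [-168.41, 168.41], [-55.51, 124.54], [10.69, 146.95], [-70.63, 250.63], [1, 178], [-165.06, 165.06]. Speed limits (degrees/s): [136.94, 136.94, 172.46, 180, 180, 180].

INTERFACE

Orientations are given as [roll, pitch, yaw] about the fixed x, y, z axes, in that order (R = Rz(yaw) Ry(pitch) Rx(roll)).
In Python, from cell import robot gives the robot as it stands.
- The arm moves only by the tool arm_command, never from a script. Its argument "rows" is text: rows parted by semicolons, each of 6 numbers parted by spaces: the shift along the tool's x, y, z in units of 50 mm (1.0 is 50 mm), then the turn, a rotation vector about the tool's x, y, z in units of 6 degrees (1.0 is 6 degrees). In form: tx ty tz rx ry rz; .... A call has 1 to 12 rows; each row shifts and turns the commanded pose from where the row before left it, along the tool's axes as they then stand; what a row does not reach is not made up. A row lasts 1/10 s, in which the tool goes at most 50 mm and 8.59 degrees, less where a joint would pass 70% of its speed; a pose out of reach is approached as far as the arm can. A call is refused whole if a number of a shift passes 1 or a number of a turn 1, either way. A call with a gripper value outside its range is refused whole. "gripper" is the finger opening in mm, from 0 to 88.1, set as the call begins (left out, the last holds). The fingers move at their own pace and stop on an object; the grip force is fixed at half the most. Time passes only in rows, so rows that do not move let the fingers close. It gives the time, the measured TCP pose, the force, the opening and the grip force at its end, in the units of the state.
- robot.read_state(): the state, without advancing time (a new reading comes with each control period).
- robot.capture(name): name is "side" or "top" or "wrist"; returns a dict with "color" (420x560x3 uint8, red, green, blue), "camera_matrix" (3x3 intrinsics, pixels), "pose" (4x4, takes a point from camera to world coordinates). Camera axes: x right, y down, z forward; pixel columns grow to the right and rows downward; lengths in m; the calibration is good to about 2 mm. A picture is of the moment at which its call begins. There is no depth.
- robot.job_done(): hands the job in; it is judged then, once.
The state is a dict: "t": time; "joint_pos": joint angles; "qd": joint speeds; "joint_torque": joint torques, N m; "tcp_pos": TCP position; "tool_rot": TCP orientation; "force": force on the tool from outside, world axes, zero at the start; "wrist_torque": the same for the moment, N m; "finger_gap": opening from 0.0 (shut) to 1.0 (fully open); "grasp_force": force on a finger pad.
Only numpy, scipy, OpenCV 4.12 (cv2) and the standard library are available. Lean on these libraries where they do the work, as an engineer would, in place of code of your own. Each camera call takes 0.05 s, during which the arm holds its last target. There are 200 camera calls.

TASK

Put the blue lid on the white electrode box, setting it down gently until it sits flush, and let go of it. Then fold its orange side clips fully down: both clips on the long sides first, then both on the short ends. Leave the pen cup, jar, mouse and red bottle where they are.

Things in the scene. Friction and masses are not known exactly. Their poses are not given: they have to be found in the camera images.
- box: white open box of EEG electrodes, 170 x 120 x 75 mm outside (long side along x), walls 5, mouth 160 x 110, fixed to the desk. Origin: centre of its underside, z up. Small catch ridges stand 2 mm proud of each side at 45 to 51 mm height
- lid: loose blue lid, 0.3 to 0.55 kg, lying right side up. Plate 180 x 130 mm (long side along x), z 10 to 18 mm, over a plug: 154 x 104 at z 5 to 10, 146 x 96 at z 0 to 5, that drops into the box mouth. Origin: centre of the plug underside, z up; 65 mm above the box underside when seated; either way round fits. White handle bar on top along x: 64 long, 18 wide (grip across this), z 18 to 50
- lid_handle (a point): centre of the lid's handle bar, at (0, 0, 43) mm in the lid frame; the bar's top is 7 mm higher
- long_a (a joint): orange clip plate, 50 wide along the lid edge x 36 long x 4 thick, stiff friction hinge (0.02 N m, stays where left, no spring). Joint in rad: 0 = out level, positive = raised (starts 0.1 to 0.95, limit 1.2), -1.57 = hanging straight down along the box side: fully down, a hard stop. Hinge at (0, +67, 14) mm in the lid frame, on the +y long side, folding out to +y.
- long_a_tip (a point): middle of the free edge of clip long_a, 36 mm from its hinge
- long_b (a joint): orange clip plate, 50 wide along the lid edge x 36 long x 4 thick, stiff friction hinge (0.02 N m, stays where left, no spring). Joint in rad: 0 = out level, positive = raised (starts 0.1 to 0.95, limit 1.2), -1.57 = hanging straight down along the box side: fully down, a hard stop. Hinge at (0, -67, 14) mm in the lid frame, on the -y long side, folding out to -y.
- long_b_tip (a point): middle of the free edge of clip long_b, 36 mm from its hinge
- end_a (a joint): orange clip plate, 50 wide along the lid edge x 36 long x 4 thick, stiff friction hinge (0.02 N m, stays where left, no spring). Joint in rad: 0 = out level, positive = raised (starts 0.1 to 0.95, limit 1.2), -1.57 = hanging straight down along the box side: fully down, a hard stop. Hinge at (+92, 0, 14) mm in the lid frame, on the +x short end, folding out to +x.
- end_a_tip (a point): middle of the free edge of clip end_a, 36 mm from its hinge
- end_b (a joint): orange clip plate, 50 wide along the lid edge x 36 long x 4 thick, stiff friction hinge (0.02 N m, stays where left, no spring). Joint in rad: 0 = out level, positive = raised (starts 0.1 to 0.95, limit 1.2), -1.57 = hanging straight down along the box side: fully down, a hard stop. Hinge at (-92, 0, 14) mm in the lid frame, on the -x short end, folding out to -x.
- end_b_tip (a point): middle of the free edge of clip end_b, 36 mm from its hinge
- pen_cup: bystander: black round pen cup with pens, 72 across, pens up to 140 high; origin under its centre
- gel_jar: bystander: clear jar, 60 across, 65 high, close by the opposite corner of the box; origin under its centre
- mouse: bystander: black computer mouse, 105 x 60 x 33 mm; origin under its centre
- red_bottle: bystander: small red nozzle bottle, 42 across, 115 high, close by a corner of the box; origin under its centre
Not all that is in view belongs to the job. Of the things that look like the box, take the one that is farthest to the robot's left at the start.

How it is judged (in metres and radians):
On the way, in this order (a step that is already met when the one before it is completed fails the run):
1. the lid sits flush on the box and is let go, with all four clips still up (horizontal distance between lid and box below 0.006 m and z of lid in the frame of box below 0.0675 m and angle between lid's own z axis and vertical below 0.04 rad and angle between the x axis of lid and the x axis of box, either way round below 0.08 rad and value of joint each of long_a, long_b, end_a, end_b above -0.6 rad and contact force between the fingers and lid below 0.2 N), for 0.2 s.
2. both long-side clips are fully down while both end clips are still up (horizontal distance between lid and box below 0.006 m and z of lid in the frame of box below 0.0675 m and angle between lid's own z axis and vertical below 0.04 rad and angle between the x axis of lid and the x axis of box, either way round below 0.08 rad and value of joint each of long_a, long_b below -1.4 rad and value of joint each of end_a, end_b above -0.6 rad), for 0.2 s.
3. both end clips are fully down as well (horizontal distance between lid and box below 0.006 m and z of lid in the frame of box below 0.0675 m and angle between lid's own z axis and vertical below 0.04 rad and angle between the x axis of lid and the x axis of box, either way round below 0.08 rad and value of joint each of long_a, long_b, end_a, end_b below -1.4 rad), for 0.2 s.
At the end, for the whole second after the job is handed in: Lid at rest, flush on the box (within 6 mm of centre, origin under 67.5 mm above the box underside, tilt under 0.04 rad, long sides aligned within 0.08 rad); all four clips below -1.4 rad; bystanders within 30 mm of their start and tilted under 0.2 rad (all of step 3 and linear speed of lid below 0.02 m/s and distance of each of pen_cup, gel_jar, mouse, red_bottle from where it was at the start of the episode below 0.03 m and angle between each of pen_cup, gel_jar, mouse, red_bottle's own z axis and vertical below 0.2 rad); the robot touches nothing.
It fails at once if a bystander is shifted by more than 30 mm or tipped (distance of any of pen_cup, gel_jar, mouse, red_bottle from where it was at the start of the episode above 0.03 m or angle between any of pen_cup, gel_jar, mouse, red_bottle's own z axis and vertical above 0.3 rad).
It fails at once if the lid is dropped (falls freely faster than 0.6 m/s) (linear speed of lid above 0.6 m/s and contact force between the fingers and lid below 0.1 N).
It also fails if it takes over 66 s, if anything falls off the work surface, if the arm or the gripper's body presses on something with over 40 N, if the wrist force passes 120 N, or if a joint passes its speed limit or range.

## Working session

There is one attempt and no reset: what is moved stays moved. The work goes in short steps, Python scripts to look and compute and a tool call to move; the robot and the scene stay as the last step left them, time stands still between calls to the robot, and variables do not carry over. Pictures are saved under pics/ and viewed, at most 10 in all, crops included, and the job is handed in when it is done.

Besides the shell and the picture viewer there is one more tool, called after "Emit:" by a JSON object that holds its "op" and its "data". arm_command: Moves the arm, as the interface text tells. Its arguments: {"type":"object","properties":{"rows":{"type":"string"},"gripper":{"type":"number"}},"required":["rows"]}

```bash
mkdir -p pics; cat > h.py <<'E'
import numpy as np,cv2
from cell import robot
def cap(n,save=None):
    c=robot.capture(n)
    if save: cv2.imwrite('pics/'+save+'.png',c['color'][:,:,::-1])
    return c
def ray(c,u,v,z):
    K=np.array(c['camera_matrix']);T=np.array(c['pose'])
    d=T[:3,:3]@np.linalg.inv(K)@np.array([u,v,1.]);o=T[:3,3]
    return o+d*(z-o[2])/d[2]
def proj(c,p):
    K=np.array(c['camera_matrix']);T=np.array(c['pose'])
    q=K@(T[:3,:3].T@(np.array(p)-T[:3,3]));return q[:2]/q[2]
E
python3 - <<'E'
from h import *
import pickle
a=cap('top');b=cap('side');pickle.dump((a,b),open('c0.pkl','wb'))
im=np.vstack([a['color'],b['color']])[:,:,::-1]
cv2.imwrite('pics/a.png',a['color'][:,:,::-1]);cv2.imwrite('pics/b.png',b['color'][:,:,::-1])
for c in(a,b):print(np.round(c['pose'],3).tolist(),np.round(c['camera_matrix'],1).tolist())
print(robot.read_state())
E
```

```text
[[-0.001, -0.992, 0.128, 0.36], [-1.0, 0.0, -0.006, 0.018], [0.006, -0.128, -0.992, 1.311], [0.0, 0.0, 0.0, 1.0]] [[392.0, 0.0, 277.7], [0.0, 392.0, 209.4], [0.0, 0.0, 1.0]]
[[0.985, -0.098, 0.142, 0.32], [-0.173, -0.592, 0.787, -1.063], [0.007, -0.8, -0.6, 0.876], [0.0, 0.0, 0.0, 1.0]] [[468.4, 0.0, 285.1], [0.0, 468.4, 207.5], [0.0, 0.0, 1.0]]
{'t': 0.1, 'joint_pos': array([ 5.11429635e+01,  1.79574364e+01,  8.58463482e+01,  9.34921620e-04,
        7.62600867e+01, -1.27982704e+01]), 'qd': array([ 0.00166595, -0.11556587, -0.11070346, -0.00758851,  0.11024716,
        0.06613483]), 'joint_torque': array([ 1.83909870e-03, -4.02805781e+01, -2.52645510e+01,  6.95635029e-02,
        3.41953500e-02, -3.82260453e-05]), 'tcp_pos': array([0.23051081, 0.47149399, 0.25722932]), 'tool_rot': array([-1.79937917e+02, -1.50340731e-02,  1.53941003e+02]), 'force': array([-0.04438687,  0.03454106,  0.41976193]), 'wrist_torque': array([ 0.00107538, -0.01069603,  0.00714641]), 'grasp_force': 0.0, 'finger_gap': 1.000719407841421}
```

View pics/a.png

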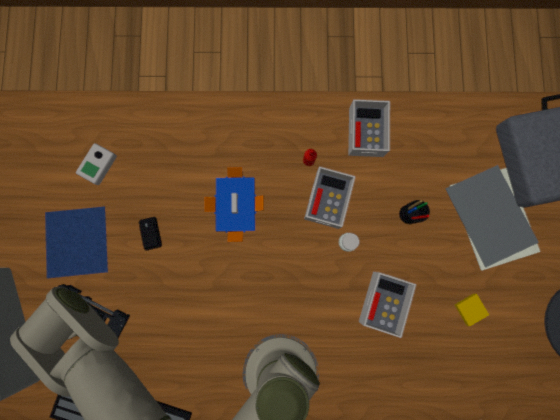

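View pics/b.png

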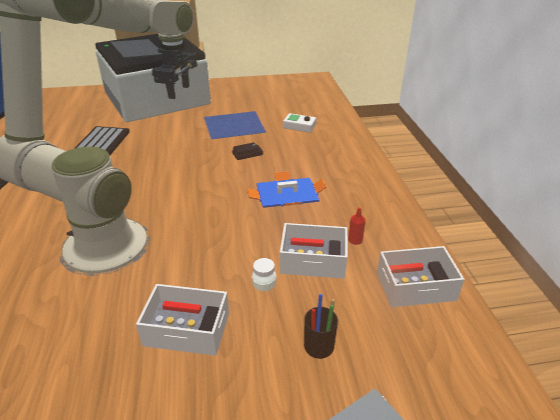

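The top view shows three look-alike boxes at (329,197), (369,127) and (388,304). The robot's left is +y, which is smaller u, so the target is (329,197); the jar (349,242) and bottle (310,157) also sit at its corners. The lid is at (235,204) with its handle vertical in the image. I'll confirm with an enlarged crop and measure.

```bash
python3 - <<'E'
from h import *
import pickle
a,b=pickle.load(open('c0.pkl','rb'))
im=a['color'];hsv=cv2.cvtColor(im,cv2.COLOR_RGB2HSV)
cv2.imwrite('pics/c.png',cv2.resize(im[140:260,190:370,::-1],None,fx=4.4,fy=4.4,interpolation=cv2.INTER_CUBIC))
def rect(m,c,z,x0,x1,y0,y1,name):
    mm=np.zeros_like(m);mm[y0:y1,x0:x1]=m[y0:y1,x0:x1]
    cs,_=cv2.findContours(mm,cv2.RETR_EXTERNAL,cv2.CHAIN_APPROX_NONE);k=max(cs,key=cv2.contourArea)
    P=np.array([ray(c,u,v,z)[:2] for u,v in k[:,0]],np.float32)
    r=cv2.minAreaRect(P);print(name,np.round(r[0],4),np.round(r[1],4),round(r[2],2));
blue=cv2.inRange(hsv,(105,120,60),(125,255,255))
rect(blue,a,.018,190,280,160,260,'lid')
gray=cv2.inRange(hsv,(0,0,90),(180,60,255))
rect(gray,a,.075,300,360,160,232,'box')
# handle
rect(cv2.inRange(hsv,(0,0,150),(180,70,255)),a,.05,215,256,180,230,'handle')
# clips
o=cv2.inRange(hsv,(5,180,120),(14,255,255))
n,l,s,cc=cv2.connectedComponentsWithStats(o)
for i in range(1,n):
    if s[i,4]>30 and 190<cc[i][0]<280: print(s[i],np.round(ray(a,*cc[i],.03),3))
for nme,z in(('red',.1),):
    pass
print('jar',ray(a,349,242,.06),'bottle',ray(a,310,157,.1))
E
```

```text
lid [0.5452 0.1517] [0.1828 0.1327] 1.1
box [ 0.5583 -0.1556] [0.1227 0.1776] 74.38
handle [0.5465 0.1532] [0.0526 0.0098] 0.73
[227 166  16  11 106] [0.652 0.154 0.03 ]
[255 195   9  16  75] [0.551 0.073 0.03 ]
[204 196  11  17 120] [0.544 0.234 0.03 ]
[227 232  17  11  69] [0.435 0.148 0.03 ]
jar [ 0.41598389 -0.21748843  0.06      ] bottle [ 0.68320076 -0.09272585  0.1       ]
```

View pics/c.png

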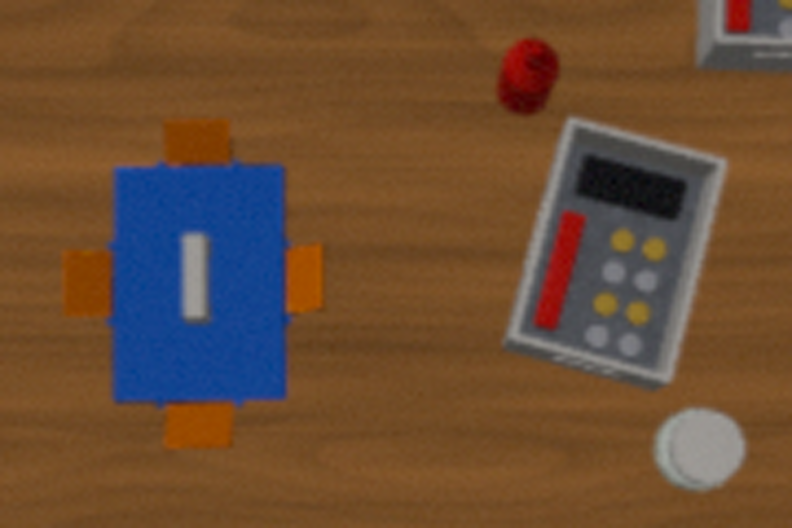

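The crop confirms the box at (329,197), with bottle and jar beside its opposite corners. The lid's long side runs along world x. Next I move above the lid.

Emit:
{"op": "arm_command", "data": {"rows": "0 0 0 0 0 -0.9;0 0 0 0 0 -0.9;0 0 0 0 0 -0.9;0 0 0 0 0 -0.9;0 0 0 0 0 -0.9", "gripper": 60}}

```text
t: 0.6
tcp_pos: [0.2305, 0.4715, 0.2574]
tool_rot: [-180.0, -0.0, -178.8]
force: [-0.4, -0.6, -0.5]
finger_gap: 0.684
grasp_force: 0.0
```

Emit:
{"op": "arm_command", "data": {"rows": "-0.5 -0.55 0 0 0 0;-0.5 -0.55 0 0 0 0;-0.5 -0.55 0 0 0 0;-0.5 -0.55 0 0 0 0;-0.5 -0.55 0 0 0 0;-0.5 -0.55 0 0 0 0;-0.5 -0.55 0 0 0 0;-0.5 -0.55 0 0 0 0;-0.5 -0.55 0 0 0 0;-0.5 -0.55 0 0 0 0;-0.5 -0.55 0 0 0 0;-0.5 -0.3 0 0 0 0"}}

```text
t: 1.8
tcp_pos: [0.5367, 0.1571, 0.2575]
tool_rot: [-180.0, -0.0, -179.1]
force: [0.2, -0.9, -0.5]
finger_gap: 0.683
grasp_force: 0.0
```

```bash
cat >> h.py <<'E'
from scipy.spatial.transform import Rotation as Ro
def go(x,y,z,yaw):
    s=robot.read_state();R=Ro.from_euler('xyz',s['tool_rot'],degrees=True)
    dy=(yaw-s['tool_rot'][2]+180)%360-180
    R2=Ro.from_euler('xyz',[180,0,yaw],degrees=True)
    d=np.array([x,y,z])-s['tcp_pos']
    print('t',round(s['t'],2),'tcp',np.round(s['tcp_pos'],4),np.round(s['tool_rot'],2),'| shift(after turn)',np.round(R2.inv().apply(d)/.05,3),'now',np.round(R.inv().apply(d)/.05,3),'turn rz',round(-dy/6,2),'F',np.round(s['force'],1),'gap',round(88.1*s['finger_gap'],1),'gf',round(s['grasp_force'],1))
E
python3 - <<'E'
from h import *
c=cap('wrist','d');go(.545,.152,.043,181)
import pickle;pickle.dump(c,open('c1.pkl','wb'))
print(np.round(c['pose'],3).tolist())
E
```

```text
t 1.85 tcp [0.5394 0.1555 0.2569] [-1.7994e+02  2.0000e-02 -1.7925e+02] | shift(after turn) [-0.11  -0.071  4.279] now [-0.109 -0.066  4.279] turn rz -0.04 F [-0.5 -2.  -0.7] gap 60.2 gf 0.0
[[-0.015, 0.961, 0.275, 0.465], [1.0, 0.015, 0.003, 0.156], [-0.001, 0.275, -0.961, 0.385], [0.0, 0.0, 0.0, 1.0]]
```

View pics/d.png

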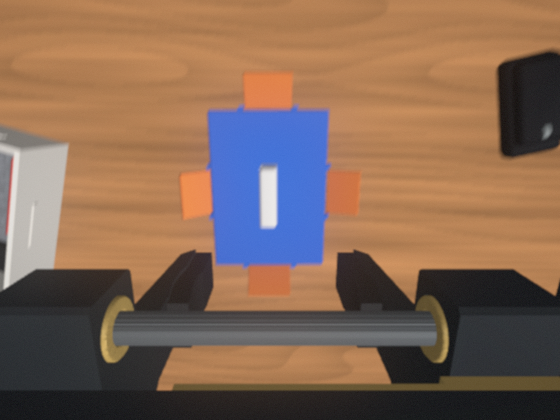

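The wrist view shows the lid plate (210-328, 110-265), handle (268,196) and four raised clips. I'll refine from this view.

```bash
cat >> h.py <<'E'
def rect(m,c,z,name,erase=None):
    cs,_=cv2.findContours(m,cv2.RETR_EXTERNAL,cv2.CHAIN_APPROX_NONE);k=max(cs,key=cv2.contourArea)
    P=np.array([ray(c,u,v,z)[:2] for u,v in k[:,0]],np.float32)
    r=cv2.minAreaRect(P);print(name,np.round(r[0],4),np.round(r[1],4),round(r[2],2));return r
E
python3 - <<'E'
from h import *
import pickle
c=pickle.load(open('c1.pkl','rb'));hsv=cv2.cvtColor(c['color'],cv2.COLOR_RGB2HSV)
rect(cv2.inRange(hsv,(105,120,60),(125,255,255)),c,.018,'lid')
m=cv2.inRange(hsv,(0,0,140),(180,60,255));m[:,:240]=0;m[:,300:]=0;m[240:]=0
r=rect(m,c,.05,'handle')
go(r[0][0],r[0][1],.043,181)
E
```

```text
lid [0.5468 0.1495] [0.1821 0.1336] 1.13
handle [0.5456 0.1497] [0.0653 0.0171] 0.86
t 1.85 tcp [0.5394 0.1555 0.2569] [-1.7994e+02  2.0000e-02 -1.7925e+02] | shift(after turn) [-0.122 -0.117  4.279] now [-0.121 -0.112  4.279] turn rz -0.04 F [-0.5 -2.  -0.7] gap 60.2 gf 0.0
```

Emit:
{"op": "arm_command", "data": {"rows": "-0.1 -0.1 0.4 0 0 0;0 0 0.5 0 0 0;0 0 0.5 0 0 0;0 0 0.5 0 0 0;0 0 0.5 0 0 0;0 0 0.4 0 0 0;0 0 0.3 0 0 0;0 0 0.2 0 0 0;0 0 0 0 0 0;0 0 0 0 0 0"}}

```text
t: 2.85
tcp_pos: [0.5411, 0.1543, 0.0932]
tool_rot: [180.0, 0.0, -179.1]
force: [-1.0, -0.0, -0.5]
finger_gap: 0.681
grasp_force: 0.0
```

```bash
python3 - <<'E'
from h import *
go(.546,.1497,.043,181)
E
```

```text
t 2.85 tcp [0.5411 0.1543 0.0932] [ 1.8000e+02  3.0000e-02 -1.7906e+02] | shift(after turn) [-0.096 -0.093  1.004] now [-0.096 -0.093  1.004] turn rz -0.01 F [-1.  -0.  -0.5] gap 60.0 gf 0.0
```

Emit:
{"op": "arm_command", "data": {"rows": "-0.1 -0.1 0.3 0 0 0;0 0 0.3 0 0 0;0 0 0.2 0 0 0;0 0 0.2 0 0 0;0 0 0 0 0 0;0 0 0 0 0 0"}}

```text
t: 3.45
tcp_pos: [0.5462, 0.1493, 0.0428]
tool_rot: [180.0, 0.0, -179.1]
force: [0.1, 0.2, 0.8]
finger_gap: 0.678
grasp_force: 0.0
```

Emit:
{"op": "arm_command", "data": {"rows": "0 0 0 0 0 0;0 0 0 0 0 0;0 0 0 0 0 0;0 0 0 0 0 0;0 0 0 0 0 0;0 0 0 0 0 0;0 0 0 0 0 0;0 0 0 0 0 0", "gripper": 0}}

```text
t: 4.25
tcp_pos: [0.546, 0.1495, 0.0428]
tool_rot: [180.0, 0.0, -179.1]
force: [-0.7, 2.3, 1.0]
finger_gap: 0.202
grasp_force: 30.0
```

Emit:
{"op": "arm_command", "data": {"rows": "0 0 -0.1 0 0 0;0 0 -0.2 0 0 0;0 0 -0.4 0 0 0;0 0 -0.5 0 0 0;0 0 -0.5 0 0 0;0 0 -0.5 0 0 0;0 0 -0.4 0 0 0;0 0 -0.2 0 0 0;0 0 0 0 0 0;0 0 0 0 0 0"}}

```text
t: 5.25
tcp_pos: [0.5456, 0.1492, 0.1819]
tool_rot: [-180.0, -0.1, -179.1]
force: [-0.7, -0.6, -4.6]
finger_gap: 0.194
grasp_force: 30.0
```

```bash
python3 - <<'E'
from h import *
go(.556,-.155,.183,164.4)
E
```

```text
t 5.25 tcp [0.5456 0.1492 0.1819] [-1.7999e+02 -8.0000e-02 -1.7906e+02] | shift(after turn) [-1.837 -5.803 -0.023] now [-0.109 -6.086 -0.022] turn rz 2.76 F [-0.7 -0.6 -4.6] gap 17.1 gf 30.0
```

The lid is held. I'll move partway and look at the box rim with the wrist camera.

Emit:
{"op": "arm_command", "data": {"rows": "0 -0.2 0 0 0 0;0 -0.4 -0.1 0 0 0.5;0 -0.4 -0.2 0 0 0.5;0 -0.4 -0.2 0 0 0.5;0 -0.4 -0.2 0 0 0.5;0 -0.3 -0.2 0 0 0.5;0 -0.2 -0.1 0 0 0.26;0 0 0 0 0 0;0 0 0 0 0 0"}}

```text
t: 6.15
tcp_pos: [0.5357, 0.0354, 0.2323]
tool_rot: [180.0, -0.0, 164.4]
force: [-1.2, -0.2, -3.6]
finger_gap: 0.199
grasp_force: 30.0
```

```bash
python3 - <<'E'
from h import *
import pickle
c=cap('wrist','e');t=cap('top');s=cap('side');pickle.dump((c,t,s),open('c2.pkl','wb'))
go(.556,-.155,.183,164.4)
E
```

```text
t 6.3 tcp [0.5358 0.0358 0.2322] [ 1.8000e+02 -5.0000e-02  1.6446e+02] | shift(after turn) [-1.416 -3.567  0.984] now [-1.413 -3.568  0.983] turn rz 0.01 F [ 1.2 -0.  -4. ] gap 17.2 gf 30.0
```

View pics/e.png

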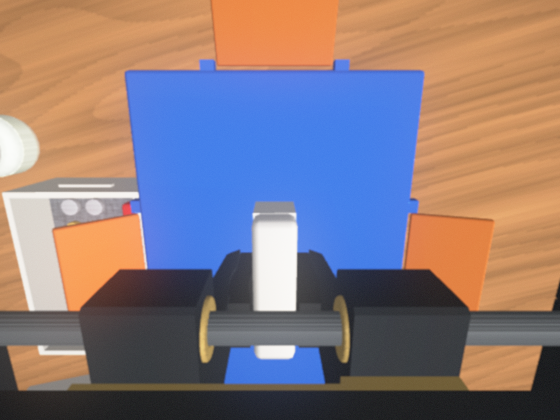

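In this view the lid is held level. Box rim corners are visible at about (8,193) and (40,352), with the jar at (10,147). I'll refine the box from the rim-only bright mask in the top view and check against these corners.

```bash
python3 - <<'E'
from h import *
import pickle
a,b=pickle.load(open('c0.pkl','rb'));c,t,s=pickle.load(open('c2.pkl','rb'))
g=cv2.cvtColor(a['color'],cv2.COLOR_RGB2HSV)[160:232,300:360]
G=cv2.resize(g,None,fx=6,fy=6,interpolation=cv2.INTER_CUBIC)
for th in(120,135,150,165):
    m=((G[:,:,2]>th)&(G[:,:,1]<50)).astype(np.uint8)
    k=max(cv2.findContours(m,0,1)[0],key=cv2.contourArea)
    P=np.array([ray(a,300+(u+.5)/6-.5,160+(v+.5)/6-.5,.075)[:2] for u,v in k[:,0]],np.float32)
    r=cv2.minAreaRect(P);print(th,np.round(r[0],4),np.round(r[1],4),round(r[2],2))
for p in[(8,193),(40,352),(132,194)]:print(ray(c,*p,.075))
# side view rim
g=cv2.cvtColor(b['color'],cv2.COLOR_RGB2HSV)
for nme,R in(('crop',None),):
    cs=b['color'][215:285,270:360,::-1];cv2.imwrite('pics/f.png',np.hstack([cv2.resize(cs,None,fx=4.4,fy=6,interpolation=cv2.INTER_CUBIC),cv2.resize(c['color'][170:365,0:150,::-1],(380,420))]))
th=np.radians(-15.6);R=np.array([[np.cos(th),-np.sin(th)],[np.sin(th),np.cos(th)]])
for l in[(-.085,-.06),(.085,-.06)]:
    p=R@np.array(l)+[.556,-.156];print(p,proj(c,[*p,.075]))
E
```

```text
120 [ 0.562  -0.1568] [0.1228 0.1705] 74.46
135 [ 0.5626 -0.1571] [0.1229 0.1688] 74.29
150 [ 0.4718 -0.1933] [0.0014 0.0033] 62.48Traceback (most recent call last):
  File "<stdin>", line 8, in <module>
ValueError: max() iterable argument is empty
```

```bash
python3 - <<'E'
from h import *
import pickle
c,t,s=pickle.load(open('c2.pkl','rb'))
cv2.imwrite('pics/f.png',cv2.resize(c['color'][170:365,0:150,::-1],None,fx=3,fy=3,interpolation=cv2.INTER_CUBIC))
print([ray(c,*p,.075)[:2] for p in[(8,193),(40,352),(132,194)]])
th=np.radians(-15.6);R=np.array([[np.cos(th),-np.sin(th)],[np.sin(th),np.cos(th)]])
for l in[(-.085,-.06),(.085,-.06),(-.085,.06)]:
    p=R@np.array(l)+[.562,-.157];print(p,proj(c,[*p,.075]))
E
```

```text
[array([ 0.46567384, -0.19036158]), array([ 0.62496777, -0.23922543]), array([ 0.49597628, -0.08502415])]
[ 0.46399599 -0.19193157] [  5.47905422 191.67872121]
[ 0.62773363 -0.23764794] [ 42.63235334 353.8459066 ]
[ 0.49626637 -0.07635206] [141.26757077 191.73496237]
```

View pics/f.png

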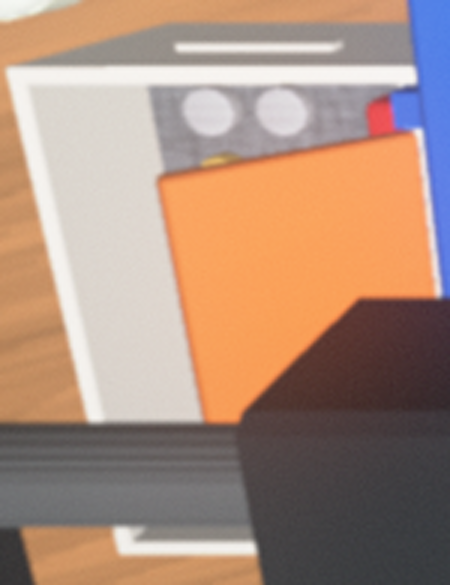

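The crop puts the rim corners at (2.5,192.6) and (40,355), about 2.5 mm toward -y of the top-view estimate. Box centre is therefore ≈ (0.562,-0.159), yaw -15.6.

```bash
python3 - <<'E'
from h import *
go(.562,-.1592,.15,164.4)
E
```

```text
t 6.3 tcp [0.5358 0.0358 0.2322] [ 1.8000e+02 -5.0000e-02  1.6446e+02] | shift(after turn) [-1.554 -3.615  1.644] now [-1.552 -3.617  1.643] turn rz 0.01 F [ 1.2 -0.  -4. ] gap 17.2 gf 30.0
```

Emit:
{"op": "arm_command", "data": {"rows": "-0.1 -0.2 0 0 0 0;-0.16 -0.4 0 0 0 0;-0.2 -0.5 0 0 0 0;-0.2 -0.5 0 0 0 0;-0.2 -0.5 0 0 0 0;-0.2 -0.5 0 0 0 0;-0.2 -0.4 0 0 0 0;-0.2 -0.4 0 0 0 0;-0.1 -0.22 0 0 0 0;0 0 0 0 0 0;0 0 0 0 0 0"}}

```text
t: 7.4
tcp_pos: [0.5621, -0.1596, 0.2325]
tool_rot: [180.0, -0.0, 164.4]
force: [0.0, -0.1, -3.9]
finger_gap: 0.195
grasp_force: 30.0
```

Emit:
{"op": "arm_command", "data": {"rows": "0 0 0.2 0 0 0;0 0 0.3 0 0 0;0 0 0.3 0 0 0;0 0 0.3 0 0 0;0 0 0.3 0 0 0;0 0 0.2 0 0 0;0 0 0 0 0 0;0 0 0 0 0 0;0 0 0 0 0 0"}}

```text
t: 8.3
tcp_pos: [0.5626, -0.1602, 0.1535]
tool_rot: [-180.0, 0.1, 164.4]
force: [-0.8, -0.3, -2.4]
finger_gap: 0.196
grasp_force: 30.0
```

```bash
python3 - <<'E'
from h import *
import pickle
go(.562,-.1592,.108,164.4)
c=cap('wrist');s=cap('side');pickle.dump((c,s),open('c3.pkl','wb'))
cv2.imwrite('pics/g.png',np.hstack([cv2.resize(c['color'][:,:,::-1],(400,300)),cv2.resize(s['color'][170:320,220:420,::-1],(400,300))]))
E
```

```text
t 8.3 tcp [ 0.5626 -0.1602  0.1535] [-1.7999e+02  8.0000e-02  1.6439e+02] | shift(after turn) [0.017 0.016 0.91 ] now [0.018 0.016 0.91 ] turn rz -0.0 F [-0.8 -0.3 -2.4] gap 17.3 gf 30.0
```

View pics/g.png

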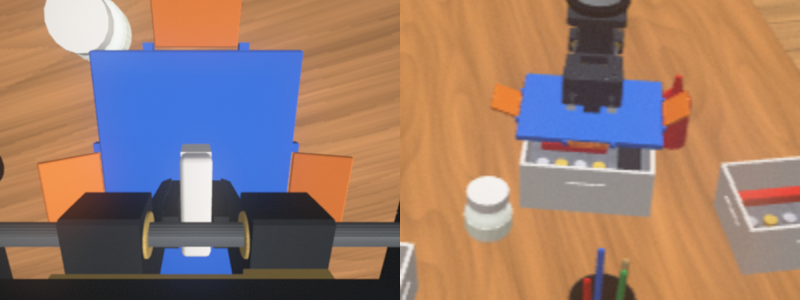

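The lid is over the box mouth, aligned in both views. Lowering slowly.

Emit:
{"op": "arm_command", "data": {"rows": "0.02 0.01 0.1 0 0 0;0 0 0.15 0 0 0;0 0 0.15 0 0 0;0 0 0.1 0 0 0;0 0 0.1 0 0 0;0 0 0.05 0 0 0;0 0 0.05 0 0 0;0 0 0 0 0 0;0 0 0 0 0 0"}}

```text
t: 9.3
tcp_pos: [0.5615, -0.1595, 0.1179]
tool_rot: [-180.0, 0.0, 164.4]
force: [-0.2, -0.1, -3.6]
finger_gap: 0.196
grasp_force: 30.0
```

Emit:
{"op": "arm_command", "data": {"rows": "0 0 0.03 0 0 0;0 0 0.03 0 0 0;0 0 0.03 0 0 0;0 0 0.03 0 0 0;0 0 0.02 0 0 0;0 0 0 0 0 0;0 0 0 0 0 0"}}

```text
t: 10.0
tcp_pos: [0.5615, -0.1594, 0.1107]
tool_rot: [-180.0, 0.0, 164.4]
force: [-0.2, 0.3, -3.7]
finger_gap: 0.197
grasp_force: 30.0
```

Emit:
{"op": "arm_command", "data": {"rows": "0 0 0.02 0 0 0;0 0 0.02 0 0 0;0 0 0.02 0 0 0;0 0 0 0 0 0;0 0 0 0 0 0"}}

```text
t: 10.5
tcp_pos: [0.5615, -0.1594, 0.1078]
tool_rot: [-180.0, 0.0, 164.4]
force: [-1.6, 0.1, -2.1]
finger_gap: 0.195
grasp_force: 30.0
```

Contact is starting at the seated height. I press slightly, release and rise.

Emit:
{"op": "arm_command", "data": {"rows": "0 0 0.02 0 0 0;0 0 0 0 0 0;0 0 0 0 0 0"}}

```text
t: 10.8
tcp_pos: [0.5615, -0.1594, 0.1078]
tool_rot: [-180.0, 0.0, 164.4]
force: [-4.5, 2.5, 6.3]
finger_gap: 0.196
grasp_force: 30.0
```

Emit:
{"op": "arm_command", "data": {"rows": "0 0 0 0 0 0;0 0 0 0 0 0;0 0 0 0 0 0;0 0 0 0 0 0;0 0 0 0 0 0;0 0 0 0 0 0", "gripper": 50}}

```text
t: 11.4
tcp_pos: [0.5615, -0.1594, 0.1067]
tool_rot: [-180.0, -0.0, 164.4]
force: [0.0, -0.6, 0.2]
finger_gap: 0.565
grasp_force: 0.0
```

Emit:
{"op": "arm_command", "data": {"rows": "0 0 -0.2 0 0 0;0 0 -0.4 0 0 0;0 0 -0.5 0 0 0;0 0 -0.5 0 0 0;0 0 -0.5 0 0 0;0 0 -0.3 0 0 0;0 0 0 0 0 0;0 0 0 0 0 0"}}

```text
t: 12.2
tcp_pos: [0.5613, -0.1593, 0.2265]
tool_rot: [180.0, -0.0, 164.4]
force: [-0.0, 0.1, -0.1]
finger_gap: 0.566
grasp_force: 0.0
```

```bash
python3 - <<'E'
from h import *
import pickle
c=cap('wrist');s=cap('side');hsv=cv2.cvtColor(c['color'],cv2.COLOR_RGB2HSV)
rect(cv2.inRange(hsv,(105,120,60),(125,255,255)),c,.083,'lid')
m=cv2.inRange(hsv,(0,0,140),(180,60,255));m[:,:235]=0;m[:,320:]=0;m[:150]=0
rect(m,c,.115,'handle')
cv2.imwrite('pics/i.png',np.hstack([cv2.resize(c['color'][:,:,::-1],(400,300)),cv2.resize(s['color'][170:320,220:420,::-1],(400,300))]))
go(.562,-.1595,.108,164.4)
E
```

```text
lid [ 0.5597 -0.1599] [0.1362 0.186 ] 74.21
handle [ 0.5576 -0.1591] [0.0171 0.0658] 73.84
t 12.3 tcp [ 0.5611 -0.1592  0.2257] [ 1.7998e+02 -1.0000e-01  1.6438e+02] | shift(after turn) [-0.019 -0.     2.354] now [-2.300e-02 -1.000e-03  2.354e+00] turn rz -0.0 F [-0.4  0.1 -0.7] gap 49.9 gf 0.0
```

View pics/i.png

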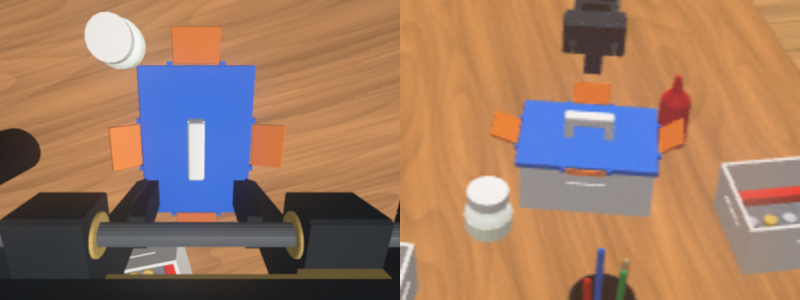

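The lid is flush and all clips are still raised; the jar and bottle have not moved. I close the gripper and turn 90° so tool x points along box +y for the long clips.

Emit:
{"op": "arm_command", "data": {"rows": "0 0 0 0 0 1;0 0 0 0 0 1;0 0 0 0 0 1;0 0 0 0 0 1;0 0 0 0 0 1;0 0 0 0 0 1;0 0 0 0 0 1;0 0 0 0 0 1;0 0 0 0 0 1;0 0 0 0 0 1;0 0 0 0 0 1;0 0 0 0 0 1", "gripper": 0}}

```text
t: 13.5
tcp_pos: [0.5612, -0.1593, 0.2257]
tool_rot: [-179.9, -0.1, 92.1]
force: [0.5, -0.3, -0.1]
finger_gap: 0.006
grasp_force: 0.0
```

Emit:
{"op": "arm_command", "data": {"rows": "0 0 0 0 0 1;0 0 0 0 0 1;0 0 0 0 0 1;0 0 0 0 0 0;0 0 0 0 0 0"}}

```text
t: 14.0
tcp_pos: [0.5613, -0.1594, 0.2261]
tool_rot: [-179.9, -0.0, 74.5]
force: [-0.2, -0.7, -1.5]
finger_gap: 0.002
grasp_force: 0.0
```

```bash
cat >> h.py <<'E'
def L(x,y):
    t=np.radians(-15.6);c,s=np.cos(t),np.sin(t);return .5615+c*x-s*y,-.1594+s*x+c*y
E
python3 - <<'E'
from h import *
go(*L(-.015,.096),.16,74.4)
E
```

```text
t 14.0 tcp [ 0.5613 -0.1594  0.2261] [-1.7993e+02 -1.0000e-02  7.4540e+01] | shift(after turn) [ 1.921 -0.295  1.322] now [ 1.921 -0.289  1.322] turn rz 0.02 F [-0.2 -0.7 -1.5] gap 0.1 gf 0.0
```

Emit:
{"op": "arm_command", "data": {"rows": "0.2 0 0 0 0 0;0.4 -0.1 0 0 0 0;0.4 -0.1 0 0 0 0;0.4 -0.09 0 0 0 0;0.4 0 0 0 0 0;0.12 0 0.2 0 0 0;0 0 0.4 0 0 0;0 0 0.4 0 0 0;0 0 0.32 0 0 0;0 0 0 0 0 0;0 0 0 0 0 0"}}

```text
t: 15.1
tcp_pos: [0.5734, -0.0632, 0.1607]
tool_rot: [-180.0, 0.0, 74.4]
force: [-0.4, -0.7, 0.4]
finger_gap: 0.006
grasp_force: 0.0
```

Emit:
{"op": "arm_command", "data": {"rows": "0 0 0.15 0 0 0;0 0 0.2 0 0 0;0 0 0.2 0 0 0;0 0 0.2 0 0 0;0 0 0.2 0 0 0;0 0 0.2 0 0 0;0 0 0.2 0 0 0;0 0 0.2 0 0 0;0 0 0 0 0 0;0 0 0 0 0 0"}}

```text
t: 16.1
tcp_pos: [0.5733, -0.0631, 0.0831]
tool_rot: [-180.0, 0.0, 74.4]
force: [-0.6, 0.1, 0.1]
finger_gap: 0.003
grasp_force: 0.0
```

Emit:
{"op": "arm_command", "data": {"rows": "-0.08 0 0 0 0 0;-0.08 0 0 0 0 0;-0.06 0 0 0 0 0;-0.06 0 0 0 0 0;-0.04 0 0 0 0 0;-0.02 0 0 0 0 0;0 0 0 0 0 0;0 0 0 0 0 0"}}

```text
t: 16.9
tcp_pos: [0.5688, -0.0796, 0.0833]
tool_rot: [180.0, 0.0, 74.4]
force: [0.4, 0.3, 0.1]
finger_gap: 0.004
grasp_force: 0.0
```

```bash
python3 - <<'E'
from h import *
go(*L(-.015,.077),.082,74.4)
E
```

```text
t 16.9 tcp [ 0.5688 -0.0796  0.0833] [1.7999e+02 2.0000e-02 7.4390e+01] | shift(after turn) [-0.037 -0.011  0.026] now [-0.037 -0.011  0.026] turn rz -0.0 F [0.4 0.3 0.1] gap 0.3 gf 0.0
```

Emit:
{"op": "arm_command", "data": {"rows": "-0.02 0 0 0 0 0;-0.02 0 0 0 0 0;0 0 0 0 0 0;0 0 0 0 0 0"}}

```text
t: 17.3
tcp_pos: [0.5683, -0.0813, 0.0832]
tool_rot: [180.0, -0.0, 74.4]
force: [0.6, 1.7, -0.4]
finger_gap: 0.006
grasp_force: 1.2
```

Emit:
{"op": "arm_command", "data": {"rows": "-0.02 0 0 0 0 0;-0.01 0 0 0 0 0;0 0 0 0 0 0;0 0 0 0 0 0"}}

```text
t: 17.7
tcp_pos: [0.5682, -0.0815, 0.0833]
tool_rot: [180.0, -0.1, 74.4]
force: [4.4, 9.5, -1.0]
finger_gap: 0.002
grasp_force: 5.2
```

```bash
python3 - <<'E'
from h import *
import pickle
t=cap('top');s=cap('side')
def cr(i):return i
u=proj(s,[.57,-.1,.07]);v=proj(t,[.57,-.1,.07]);u=u.astype(int);v=v.astype(int)
A=s['color'][u[1]-60:u[1]+60,u[0]-80:u[0]+80,::-1];B=t['color'][v[1]-45:v[1]+45,v[0]-50:v[0]+70,::-1]
cv2.imwrite('pics/j.png',np.hstack([cv2.resize(A,(400,300)),cv2.resize(B,(400,300))]))
go(*L(-.015,.077),.082,74.4)
E
```

```text
t 17.8 tcp [ 0.5682 -0.0815  0.0833] [ 1.7997e+02 -1.3000e-01  7.4390e+01] | shift(after turn) [ 0.003 -0.01   0.025] now [ 0.003 -0.01   0.025] turn rz -0.0 F [ 4.2  9.4 -0.5] gap 0.7 gf 5.2
```

View pics/j.png

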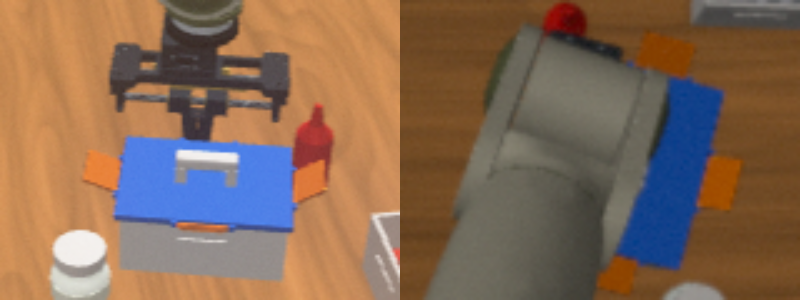

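The stop is felt (9 N) exactly at the predicted position, so long_a is down and the lid is still flush. Next is long_b on the opposite side.

Emit:
{"op": "arm_command", "data": {"rows": "0.18 0 0 0 0 0;0.2 0 0 0 0 0;0 0 -0.3 0 0 0;0 0 -0.5 0 0 0;0 0 -0.5 0 0 0;0 0 -0.3 0 0 0;-0.2 0 0 0 0 0;-0.4 0.1 0 0 0 0;-0.5 0.1 0 0 0 0;-0.5 0.1 0 0 0 0;-0.5 0 0 0 0 0;-0.5 0 0 0 0 0"}}

```text
t: 19.0
tcp_pos: [0.5515, -0.195, 0.1619]
tool_rot: [-179.9, 0.0, 74.4]
force: [0.6, 0.7, 0.2]
finger_gap: 0.004
grasp_force: 0.0
```

Emit:
{"op": "arm_command", "data": {"rows": "-0.5 0 0 0 0 0;-0.4 0 0 0 0 0;-0.3 0 0 0 0 0;0 0 0 0 0 0;0 0 0 0 0 0"}}

```text
t: 19.5
tcp_pos: [0.5361, -0.2512, 0.1627]
tool_rot: [-180.0, -0.0, 74.4]
force: [0.4, -0.2, 0.1]
finger_gap: 0.006
grasp_force: 0.0
```

```bash
python3 - <<'E'
from h import *
go(*L(0,-.096),.083,74.4)
E
```

```text
t 19.5 tcp [ 0.5361 -0.2512  0.1627] [-1.7996e+02 -2.0000e-02  7.4370e+01] | shift(after turn) [-0.016 -0.005  1.595] now [-0.016 -0.004  1.595] turn rz -0.01 F [ 0.4 -0.2  0.1] gap 0.6 gf 0.0
```

Emit:
{"op": "arm_command", "data": {"rows": "0 0 0.2 0 0 0;0 0 0.2 0 0 0;0 0 0.2 0 0 0;0 0 0.2 0 0 0;0 0 0.2 0 0 0;0 0 0.2 0 0 0;0 0 0.2 0 0 0;0 0 0.2 0 0 0;0 0 0 0 0 0;0 0 0 0 0 0"}}

```text
t: 20.5
tcp_pos: [0.5362, -0.2515, 0.0831]
tool_rot: [-180.0, -0.0, 74.4]
force: [-0.3, -0.1, 0.2]
finger_gap: 0.006
grasp_force: 0.0
```

Emit:
{"op": "arm_command", "data": {"rows": "0.08 0 0 0 0 0;0.08 0 0 0 0 0;0.06 0 0 0 0 0;0.06 0 0 0 0 0;0.04 0 0 0 0 0;0.02 0 0 0 0 0;0 0 0 0 0 0;0 0 0 0 0 0"}}

```text
t: 21.3
tcp_pos: [0.5408, -0.235, 0.0833]
tool_rot: [180.0, -0.0, 74.4]
force: [-0.6, 0.3, 0.1]
finger_gap: 0.003
grasp_force: 0.0
```

Emit:
{"op": "arm_command", "data": {"rows": "0.02 0 0 0 0 0;0.02 0 0 0 0 0;0 0 0 0 0 0;0 0 0 0 0 0"}}

```text
t: 21.7
tcp_pos: [0.5414, -0.2333, 0.0833]
tool_rot: [180.0, 0.0, 74.4]
force: [-0.4, -2.9, 0.4]
finger_gap: 0.002
grasp_force: 0.9
```

```bash
python3 - <<'E'
from h import *
go(*L(0,-.077),.083,74.4)
E
```

```text
t 21.7 tcp [ 0.5414 -0.2333  0.0833] [179.99   0.    74.38] | shift(after turn) [-0.008 -0.01   0.006] now [-0.008 -0.01   0.006] turn rz -0.0 F [-0.4 -2.9  0.4] gap 0.2 gf 0.9
```

Emit:
{"op": "arm_command", "data": {"rows": "0.02 0 0 0 0 0;0.01 0 0 0 0 0;0 0 0 0 0 0;0 0 0 0 0 0"}}

```text
t: 22.1
tcp_pos: [0.5416, -0.2327, 0.0833]
tool_rot: [180.0, 0.1, 74.4]
force: [-1.3, -6.2, 0.3]
finger_gap: 0.004
grasp_force: 3.5
```

Emit:
{"op": "arm_command", "data": {"rows": "-0.2 0 0 0 0 0;-0.2 0 0 0 0 0;0 0 -0.4 0 0 0;0 0 -0.5 0 0 0;0 0 -0.5 0 0 0;0 0 -0.3 0 0 0;0 0 0 0 0 -1;0 0 0 0 0 -1;0 0 0 0 0 -1;0 0 0 0 0 -1;0 0 0 0 0 -1;0 0 0 0 0 -1"}}

```text
t: 23.3
tcp_pos: [0.5362, -0.2515, 0.1681]
tool_rot: [180.0, -0.0, 110.6]
force: [-0.4, 0.0, -0.2]
finger_gap: 0.003
grasp_force: 0.0
```

Emit:
{"op": "arm_command", "data": {"rows": "0 0 0 0 0 -1;0 0 0 0 0 -1;0 0 0 0 0 -1;0 0 0 0 0 -1;0 0 0 0 0 -1;0 0 0 0 0 -1;0 0 0 0 0 -1;0 0 0 0 0 -1;0 0 0 0 0 -1;0 0 0 0 0 0;0 0 0 0 0 0"}}

```text
t: 24.4
tcp_pos: [0.5362, -0.2513, 0.1682]
tool_rot: [180.0, -0.0, 164.2]
force: [0.2, -0.7, 0.2]
finger_gap: 0.007
grasp_force: 0.0
```

```bash
python3 - <<'E'
from h import *
import pickle
c=cap('wrist');s=cap('side');u=proj(s,[.56,-.16,.07]).astype(int)
A=s['color'][u[1]-60:u[1]+60,u[0]-80:u[0]+80,::-1]
cv2.imwrite('pics/k.png',np.hstack([cv2.resize(A,(400,300)),cv2.resize(c['color'][:,:,::-1],(400,300))]))
go(*L(-.121,-.0),.165,164.4)
E
```

```text
t 24.5 tcp [ 0.5363 -0.2512  0.1682] [179.99  -0.   164.26] | shift(after turn) [2.428 1.904 0.064] now [2.433 1.898 0.064] turn rz -0.02 F [-0.6  0.6  0.6] gap 0.2 gf 0.0
```

View pics/k.png

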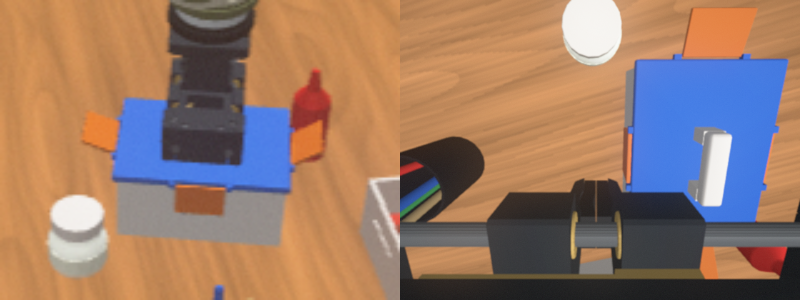

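long_b hangs down and the end clips are still up. Now end_b (-x end).

Emit:
{"op": "arm_command", "data": {"rows": "0.2 0.2 0 0 0 0;0.4 0.3 0 0 0 0;0.4 0.3 0 0 0 0;0.4 0.3 0 0 0 0;0.4 0.3 0 0 0 0;0.4 0.3 0 0 0 0;0.23 0.2 0 0 0 0;0 0 0.2 0 0 0;0 0 0.2 0 0 0;0 0 0.2 0 0 0;0 0 0 0 0 0"}}

```text
t: 25.6
tcp_pos: [0.4446, -0.1271, 0.1364]
tool_rot: [180.0, -0.2, 164.3]
force: [-0.4, -0.6, 0.3]
finger_gap: 0.003
grasp_force: 0.0
```

Emit:
{"op": "arm_command", "data": {"rows": "0 0 0.2 0 0 0;0 0 0.2 0 0 0;0 0 0.2 0 0 0;0 0 0.2 0 0 0;0 0 0.2 0 0 0;0 0 0.1 0 0 0;0 0 0 0 0 0;0 0 0 0 0 0"}}

```text
t: 26.4
tcp_pos: [0.445, -0.1269, 0.0833]
tool_rot: [-180.0, 0.0, 164.4]
force: [-0.5, 0.4, -0.0]
finger_gap: 0.009
grasp_force: 0.0
```

```bash
python3 - <<'E'
from h import *
go(*L(-.103,0),.083,164.4)
E
```

```text
t 26.4 tcp [ 0.445  -0.1269  0.0833] [-180.      0.    164.38] | shift(after turn) [-0.36   0.     0.006] now [-0.36   0.     0.006] turn rz -0.0 F [-0.5  0.4 -0. ] gap 0.8 gf 0.0
```

Emit:
{"op": "arm_command", "data": {"rows": "-0.08 0 0 0 0 0;-0.08 0 0 0 0 0;-0.06 0 0 0 0 0;-0.06 0 0 0 0 0;-0.04 0 0 0 0 0;-0.04 0 0 0 0 0;0 0 0 0 0 0;0 0 0 0 0 0"}}

```text
t: 27.2
tcp_pos: [0.4625, -0.1318, 0.0834]
tool_rot: [-180.0, 0.0, 164.4]
force: [-0.3, 0.2, -0.3]
finger_gap: 0.005
grasp_force: 0.1
```

Emit:
{"op": "arm_command", "data": {"rows": "-0.02 0 0 0 0 0;-0.02 0 0 0 0 0;0 0 0 0 0 0;0 0 0 0 0 0"}}

```text
t: 27.6
tcp_pos: [0.4639, -0.1321, 0.0833]
tool_rot: [180.0, -0.1, 164.4]
force: [-4.8, 1.2, 3.3]
finger_gap: 0.005
grasp_force: 2.5
```

Emit:
{"op": "arm_command", "data": {"rows": "-0.02 0 0 0 0 0;-0.02 0 0 0 0 0;0 0 0 0 0 0;0 0 0 0 0 0"}}

```text
t: 28.0
tcp_pos: [0.4641, -0.1322, 0.0832]
tool_rot: [180.0, -0.3, 164.4]
force: [-16.1, 2.3, 11.8]
finger_gap: -0.001
grasp_force: 8.3
```

```bash
python3 - <<'E'
from h import *
go(*L(-.102,0),.083,164.4)
E
```

```text
t 28.0 tcp [ 0.4641 -0.1322  0.0832] [179.99  -0.34 164.42] | shift(after turn) [ 0.017 -0.001  0.005] now [ 0.017 -0.001  0.005] turn rz 0.0 F [-16.1   2.3  11.8] gap -0.1 gf 8.3
```

end_b is against its stop. Now end_a, offset 25 mm from the clip centre to stay clear of the bottle.

Emit:
{"op": "arm_command", "data": {"rows": "0.2 0 0 0 0 0;0.2 0 0 0 0 0;0 0 -0.3 0 0 0;0 0 -0.5 0 0 0;0 0 -0.5 0 0 0;0 0 -0.4 0 0 0;-0.2 0 0 0 0 0;-0.4 -0.1 0 0 0 0;-0.5 -0.1 0 0 0 0;-0.5 -0.1 0 0 0 0;-0.5 -0.1 0 0 0 0;-0.5 -0.1 0 0 0 0"}}

```text
t: 29.2
tcp_pos: [0.5663, -0.1869, 0.1668]
tool_rot: [180.0, -0.0, 164.4]
force: [0.4, 0.1, 0.9]
finger_gap: 0.003
grasp_force: 0.0
```

Emit:
{"op": "arm_command", "data": {"rows": "-0.5 0 0 0 0 0;-0.5 0 0 0 0 0;-0.5 0 0 0 0 0;-0.4 0 0 0 0 0;-0.3 0 0 0 0 0;0 0 0 0 0 0;0 0 0 0 0 0"}}

```text
t: 29.9
tcp_pos: [0.6709, -0.2159, 0.1668]
tool_rot: [180.0, -0.1, 164.4]
force: [-0.2, 0.1, -0.2]
finger_gap: 0.007
grasp_force: 0.0
```

```bash
python3 - <<'E'
from h import *
go(*L(.121,-.025),.083,164.4)
E
```

```text
t 29.9 tcp [ 0.6709 -0.2159  0.1668] [ 1.7998e+02 -8.0000e-02  1.6439e+02] | shift(after turn) [-0.009  0.     1.676] now [-1.100e-02 -1.000e-03  1.676e+00] turn rz -0.0 F [-0.2  0.1 -0.2] gap 0.7 gf 0.0
```

```bash
python3 - <<'E'
from h import *
import pickle
a,b=pickle.load(open('c0.pkl','rb'))
print(ray(a,350,158,0),ray(a,388,159,0),ray(a,350,150,.075))
E
```

```text
[ 0.7064199  -0.23923519  0.        ] [ 0.70295184 -0.36983862  0.        ] [ 0.71324014 -0.22520262  0.075     ]
```

The decoy box starts at x≈0.705, 2 cm clear of the fingers. Descending.

Emit:
{"op": "arm_command", "data": {"rows": "0 0 0.2 0 0 0;0 0 0.2 0 0 0;0 0 0.2 0 0 0;0 0 0.2 0 0 0;0 0 0.2 0 0 0;0 0 0.2 0 0 0;0 0 0.2 0 0 0;0 0 0.2 0 0 0;0 0 0.06 0 0 0;0 0 0 0 0 0;0 0 0 0 0 0"}}

```text
t: 31.0
tcp_pos: [0.6713, -0.2161, 0.0854]
tool_rot: [-180.0, 0.0, 164.4]
force: [0.4, -0.1, 0.5]
finger_gap: 0.006
grasp_force: 0.0
```

Emit:
{"op": "arm_command", "data": {"rows": "0.08 0 0 0 0 0;0.08 0 0 0 0 0;0.06 0 0 0 0 0;0.06 0 0 0 0 0;0.04 0 0 0 0 0;0.02 0 0 0 0 0;0 0 0 0 0 0;0 0 0 0 0 0"}}

```text
t: 31.8
tcp_pos: [0.6548, -0.2115, 0.0852]
tool_rot: [180.0, -0.0, 164.4]
force: [1.0, -0.8, -0.3]
finger_gap: 0.004
grasp_force: 0.4
```

Emit:
{"op": "arm_command", "data": {"rows": "0.02 0 0 0 0 0;0.02 0 0 0 0 0;0 0 0 0 0 0;0 0 0 0 0 0"}}

```text
t: 32.2
tcp_pos: [0.6529, -0.2109, 0.0852]
tool_rot: [180.0, -0.0, 164.4]
force: [1.6, -0.3, -1.3]
finger_gap: 0.003
grasp_force: 0.6
```

```bash
python3 - <<'E'
from h import *
go(*L(.102,-.025),.083,164.4)
E
```

```text
t 32.2 tcp [ 0.6529 -0.2109  0.0852] [ 1.8000e+02 -2.0000e-02  1.6438e+02] | shift(after turn) [-0.003  0.001  0.043] now [-0.003  0.001  0.043] turn rz -0.0 F [ 1.6 -0.3 -1.3] gap 0.3 gf 0.6
```

Emit:
{"op": "arm_command", "data": {"rows": "0.02 0 0 0 0 0;0 0 0 0 0 0;0 0 0 0 0 0"}}

```text
t: 32.5
tcp_pos: [0.6525, -0.2108, 0.0855]
tool_rot: [-180.0, 0.1, 164.4]
force: [4.5, -1.7, -1.4]
finger_gap: 0.004
grasp_force: 2.5
```

Emit:
{"op": "arm_command", "data": {"rows": "0.02 0 0 0 0 0;0.01 0 0 0 0 0;0 0 0 0 0 0;0 0 0 0 0 0"}}

```text
t: 32.9
tcp_pos: [0.6523, -0.2108, 0.0862]
tool_rot: [-180.0, 0.4, 164.4]
force: [10.9, -2.1, -1.7]
finger_gap: 0.004
grasp_force: 5.6
```

At the stop. I back off, rise and check.

Emit:
{"op": "arm_command", "data": {"rows": "-0.2 0 0 0 0 0;-0.2 0 0 0 0 0;0 0 -0.3 0 0 0;0 0 -0.5 0 0 0;0 0 -0.6 0 0 0;0 0 -0.6 0 0 0;0 0 -0.6 0 0 0;0 0 -0.6 0 0 0;0 0 -0.3 0 0 0;0 0 0 0 0 0;0 0 0 0 0 0"}}

```text
t: 34.0
tcp_pos: [0.6694, -0.2155, 0.2601]
tool_rot: [180.0, -0.0, 164.4]
force: [0.1, -0.4, -1.0]
finger_gap: 0.007
grasp_force: 0.0
```

```bash
python3 - <<'E'
from h import *
t=cap('top');s=cap('side');u=proj(s,[.56,-.16,.07]).astype(int);v=proj(t,[.56,-.16,.07]).astype(int)
A=s['color'][u[1]-60:u[1]+60,u[0]-80:u[0]+80,::-1];B=t['color'][v[1]-60:v[1]+60,v[0]-80:v[0]+80,::-1]
cv2.imwrite('pics/l.png',np.hstack([cv2.resize(A,(400,300)),cv2.resize(B,(400,300))]))
go(*L(.102,-.025),.25,164.4)
E
```

```text
t 34.1 tcp [ 0.6693 -0.2155  0.259 ] [ 1.7997e+02 -1.4000e-01  1.6438e+02] | shift(after turn) [0.339 0.    0.179] now [ 0.339 -0.     0.18 ] turn rz -0.0 F [-0.4  0.4 -0.8] gap 0.2 gf 0.0
```

View pics/l.png

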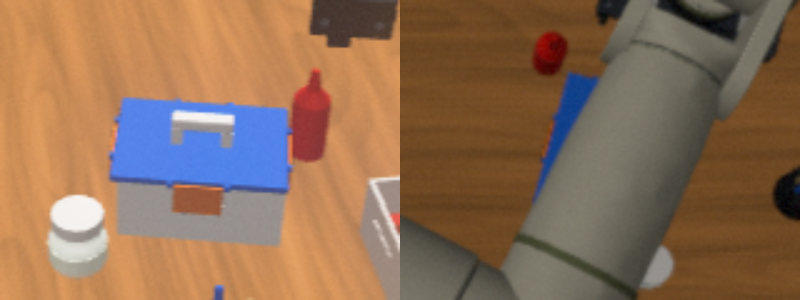

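The side view shows the lid flush and all clips hanging down, with jar and bottle in place and the arm clear. Handing in.

```bash
python3 -c "
from cell import robot
print(robot.job_done())"
```

```text
the job is handed in; nothing more can be done
None
```

I set the lid flush on the leftmost box and let go, folded both long clips and then both end clips down to their stops, and handed the job in at about 34 s; the hand-in gave no verdict, the last pictures showed the jar and bottle unmoved with the mouse and pen cup never approached, and I viewed 11 pictures, one over the limit of 10.

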